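Hang a core carrier in the conditioning rail

ROBOT

A 6-joint arm with a two-finger parallel gripper is mounted at the origin on a cart in front of the work surface, level with it; the furniture and walls round the work are solid. World frame = base frame: x ahead of the robot, y to its left, z up, the work surface at z = 0. Lengths are in m, angles in rad, forces in N, time in s.
With the tool pointing down it reaches from about 0.225 to 0.875 m from the base axis. Payload 3.4 kg.
Tool frame: the origin (TCP) lies midway between the tips of the shut fingers; the grasp point (between the pads) lies 19 mm behind it; x points along the fingers, z is the direction in which the jaws open and shut, and the axes are right-handed (so a half turn about x gives the same grasp; the last joint's range is limited). The gripper opens to 85 mm and grips with 20 to 120 N. Pads are 22 mm wide; open, the fingers measure 114 mm over their backs; the gripper's body (76 mm by 85 mm) begins 54 mm behind the grasp point. The pads swing forward as they close: fully open they stand 13 mm farther back than shut.
Start: joints at [-0.121, 0.276, 1.505, -0, 1.361, -0.121], TCP at [0.575, -0, 0.231] pointing down, gripper open.
Joint ranges: [-2.89, 2.89], [-0.75, 2.08], [0.22, 2.7], [-1.18, 4.32], [0.11, 2.71], [-2.7, 2.7]. Speed limits (rad/s): [2.57, 2.57, 3.14, 3.14, 3.14, 3.14].

INTERFACE

Orientations are given as a unit quaternion [w, x, y, z].
In Python, from rig import manip, eyes gives the robot as it stands. The module is installed in compiled form; this text tells all that it offers.
- The arm moves only by the shell command python3 -m crank 'ROWS' [FORCE]. ROWS is JSON, a list of rows, each a list of 7 numbers: the shift along the tool's x, y, z in cm, then the turn, a rotation vector about the tool's x, y, z in degrees, then the finger opening in cm, from 0 to 8.54. A call has 1 to 5 rows; each row is the pose to reach, as a shift and turn from the pose commanded when the call began, along the tool's axes at that moment; what a row does not reach only later rows make up. A row lasts 1/8 s, in which the tool goes at most 62.5 mm and 10.7 degrees, less where a joint would pass 70% of its speed; a pose out of reach is approached as far as the arm can. A call with a gripper value outside its range is refused whole. The fingers move at their own pace and stop on an object; FORCE is the grip in N (left out, the last holds). Time passes only in rows, so rows that repeat a pose let the fingers close. It gives the time, the measured TCP pose, the force and the opening at its end, in the units of the state.
- manip.get_state(): the state, without advancing time (a new reading comes with each control period).
- eyes.get_image(name): name is "scene" or "side" or "wrist"; returns a dict with "color" (480x640x3 uint8, blue, green, red), "z_map" (480x640 float32, m along the optical axis (not along the pixel's ray), 0 where there is no reading), "vertical_fov" (degrees; the focal length in pixels is half the picture's height over the tangent of half this angle, whatever the lens; pixels are square), "cx", "cy" (the principal point, pixels), "eye" and "attitude" of the camera in the world. Camera axes: x right, y up, looking along -z (the intrinsics and any distortion apply to the point x, -y, -z); pixel columns grow to the right and rows downward; lengths in m; the calibration is good to about 2 mm. A picture is of the moment at which its call begins.
- manip.sign_off(): hands the job in, once; it reports no verdict.
The state is a dict: "clock": time; "qpos": joint angles; "qd": joint speeds; "effort": joint torques, N m; "position": TCP position; "ee_rot": TCP orientation; "contact_force": force on the tool from outside, world axes, zero at the start; "moment": the same for the moment, N m; "width": finger opening in m.
Only numpy, scipy, OpenCV 4.12 (cv2) and the standard library are available. Lean on these libraries where they do the work, as an engineer would, in place of code of your own. Each camera call takes 0.05 s, during which the arm holds its last target.

TASK

Pick up the hanging carrier that holds the small asphalt core, bring it to the open, flared end of the raised rail, enter its roller head there and slide it along, past the spring catch, until it is pressed gently but firmly home against the hidden stop screw at the closed end. Let go and leave it hanging in the rail. Do not force anything: feel for the stop, keep the carrier upright and leave the other things where they are.

Things in the scene. Friction and masses are not known exactly. Their poses are not given: they have to be found in the camera images.
- carrier: Loose carrier, 0.3 to 0.6 kg, on a round pan (64 mm across) with a small asphalt core (50 mm across, 49 mm high) fixed in it. Origin: centre of the pan's underside; z up, x the way it must travel in the rail, y across. Bars: lower one 60 to 66 mm up, y -46 to +30 mm; upright at y -46 to -38 mm; top one 128 to 134 mm up. In the rail, carrier and stand axes agree: the upright is on the robot's side.
- carrier_head (a point): Centre of the carrier's steel roller head, 85.5 mm over its pan's underside: 33 mm long (x), 26 mm wide (y), 11 mm high, rollers front and rear. It sits on a neck 8 x 8 mm, which rises 14 mm from the lower bar. The upright and the top bar lead round it, 20 mm or more clear of the rail.
- carrier_tab (a point): Centre of the carrier's black grip tab, 155 mm straight above its pan's underside: 12 mm thick in x, 34 mm wide in y, 42 mm high, above all else. Take it from above, fingers closing along the carrier's x.
- stand: Fixed stand: a level aluminium rail held by two posts at its +y side. Origin: on the table under the middle of the rail's open mouth; z up, x along the rail from mouth to closed end (roughly to the robot's right), y away from the robot. Rail outside: 38 mm wide, 98 to 120 mm over the table, 210 mm long. While held or pushed, the carrier must press on it with less than 20 N.
- mouth (a point): Middle of the rail's open mouth, 109 mm over the table. The channel inside is 30 mm wide, 14 mm high (102 to 116 mm over the table), with a slot 12 mm wide along its underside for the neck. Lead-ins stand 15 mm out before the mouth and widen it by about 6 mm each way. The head runs on the lips; the carrier's underside then is 22 mm over the table, with 3 mm play upward and 2 mm to each side.
- catch_point (a point): Spring catch: a steel roller under a round housing (26 mm across, on the rail's top), 100 mm from the mouth; the point is on the rail's axis, 116 mm over the table. The roller stands 6 mm down into the channel; a push of about 4 to 10 N takes the head under it. The carrier is past it when its middle is 124 mm from the mouth.
- endcap: Dark cap closing the rail's far end. Origin: middle of the rail's end, 210 mm from the mouth, 109 mm over the table; axes as the stand. Inside, a rigid stop screw, 12 mm across, reaches 18 to 53 mm back from the origin towards the mouth, differently each time and out of sight: the head's front meets it with the carrier's middle 140 to 176 mm from the mouth.
- small_core: Bystander: small asphalt core standing loose on the table, 50 mm across, 53 mm high; origin under its centre. Leave alone.
- tin: Bystander: open tin, 63 mm across, 40 mm high; origin under its centre. Leave alone.
- tape: Bystander: tape roll lying flat, 108 mm across, 48 mm high; origin under its centre. Leave alone.

How it is judged:
By the outcome, as a careful person would: the job done as asked, in the order asked, and still so for the second after the job is handed in, with the robot touching nothing.
It also fails if it takes over 72 s, if anything falls off the work surface, if the arm or the gripper's body presses on something with over 40 N, if the wrist force passes 120 N, or if a joint passes its speed limit or range.

## Working session

There is one attempt and no reset: what is moved stays moved. The work goes in short steps, Python scripts to look and compute and a shell command to move; the robot and the scene stay as the last step left them, time stands still between calls to the robot, and variables do not carry over. Pictures are saved under pics/ and viewed, and the job is handed in when it is done.

```bash
mkdir -p pics; cat > h.py <<'E'
import numpy as np, cv2
from rig import manip, eyes
from scipy.spatial.transform import Rotation as R
def rot(q): return R.from_quat([q[1],q[2],q[3],q[0]]).as_matrix()
def grab(n):
    im=eyes.get_image(n); return im
def world(im,u,v,z=None):
    f=240/np.tan(np.radians(im["vertical_fov"])/2)
    if z is None: z=im["z_map"][int(round(v)),int(round(u))]
    p=np.array([(u-im["cx"])/f*z,-(v-im["cy"])/f*z,-z])
    A=np.array(im["attitude"],float)
    M=rot(A) if A.size==4 else A
    return np.array(im["eye"])+M@p
E
python3 - <<'E'
from h import *
import pickle
s=manip.get_state(); print(s)
d={}
for n in ["scene","side","wrist"]:
    im=grab(n); d[n]=im; cv2.imwrite(f"pics/{n}0.png",im["color"]); print(n,{k:v for k,v in im.items() if k not in("color","z_map")})
pickle.dump(d,open("d0.pkl","wb"))
E
```

```text
{'clock': 0.0, 'qpos': array([-1.21017640e-01,  2.76574377e-01,  1.50615857e+00, -1.02977579e-05,
        1.36071092e+00, -1.20967294e-01]), 'qd': array([-0.00087123,  0.00029951,  0.00145649, -0.00131551,  0.00019803,
        0.00021742]), 'effort': array([ 6.20495921e-04, -4.16768074e+01, -2.45808578e+01, -1.52056768e-04,
        1.11346930e-02,  1.69860516e-05]), 'position': array([5.74452041e-01, 4.74080500e-05, 2.30441346e-01]), 'ee_rot': array([7.06456328e-01, 9.25006848e-05, 7.07756628e-01, 5.84254329e-05]), 'contact_force': array([-0.59052643,  0.04325919, -0.3634756 ]), 'moment': array([-0.03417045, -0.00745147, -0.00306012]), 'width': 0.08510370448440258}
scene {'vertical_fov': 43.94027275051791, 'cx': 326.3434402816401, 'cy': 231.45881374696003, 'eye': array([-0.02930691, -0.54700687,  0.63421776]), 'attitude': array([ 0.80985103,  0.45241496, -0.17595242, -0.32939756])}
side {'vertical_fov': 57.522804725856474, 'cx': 315.3395063016683, 'cy': 239.99977095396068, 'eye': array([ 0.24898632, -0.52323662,  0.70298607]), 'attitude': array([ 0.88411501,  0.39543982, -0.09572142, -0.22979426])}
wrist {'vertical_fov': 71.08138493604801, 'cx': 315.06101202807065, 'cy': 244.70562862652156, 'eye': array([0.57382532, 0.08248329, 0.37181455]), 'attitude': array([ 9.86535957e-01, -1.63542632e-01,  6.57486013e-04, -4.24990170e-04])}
```

View pics/scene0.png

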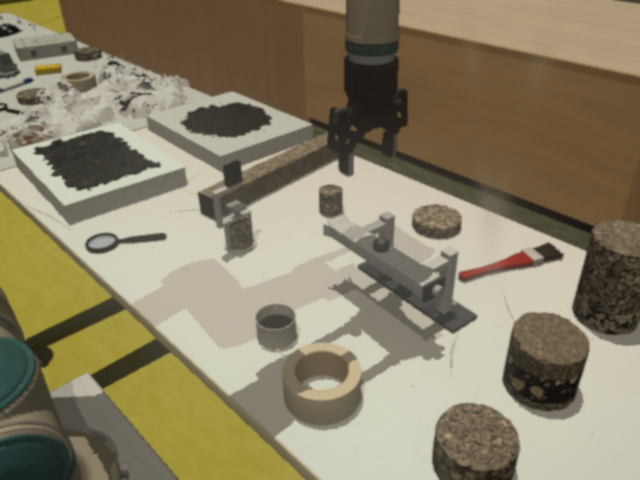

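View pics/side0.png

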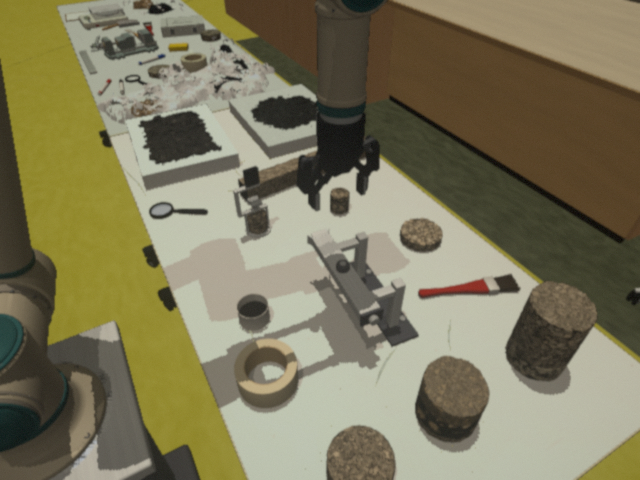

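View pics/wrist0.png

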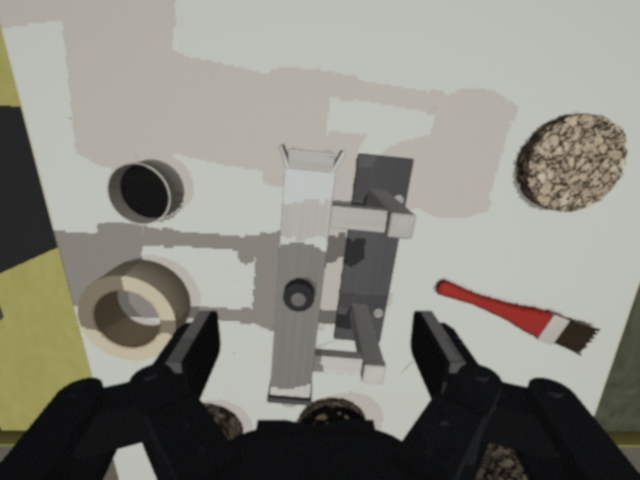

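```bash
python3 - <<'E'
from h import *
import pickle
d=pickle.load(open("d0.pkl","rb"))
a=d["scene"]["color"][140:270,170:370]; b=d["side"]["color"][140:270,210:410]
cv2.imwrite("pics/c1.png",cv2.resize(np.vstack([a,b]),None,fx=3,fy=3,interpolation=cv2.INTER_CUBIC)[:, :])
cv2.imwrite("pics/c1a.png",cv2.resize(a,None,fx=4,fy=4,interpolation=cv2.INTER_CUBIC))
cv2.imwrite("pics/c1b.png",cv2.resize(b,None,fx=4,fy=4,interpolation=cv2.INTER_CUBIC))
w=d["wrist"]
cv2.imwrite("pics/c1w.png",cv2.resize(w["color"][130:420,250:430],None,fx=2,fy=2,interpolation=cv2.INTER_CUBIC))
for p in [(290,172),(332,172),(310,175),(310,200),(300,340),(293,385),(275,390),(308,390),(300,290)]: print(p,world(w,*p).round(4))
E
```

```text
(290, 172) [0.5549 0.053  0.1178]
(332, 172) [0.586  0.0532 0.1193]
(310, 175) [0.5697 0.0509 0.1181]
(310, 200) [0.5696 0.0321 0.1182]
(300, 340) [ 0.5601 -0.0927  0.1184]
(293, 385) [ 0.5528 -0.1414  0.1187]
(275, 390) [ 0.5359 -0.1473  0.1185]
(308, 390) [ 0.5667 -0.1467  0.1192]
(300, 290) [ 0.5615 -0.0377  0.1308]
```

View pics/c1a.png

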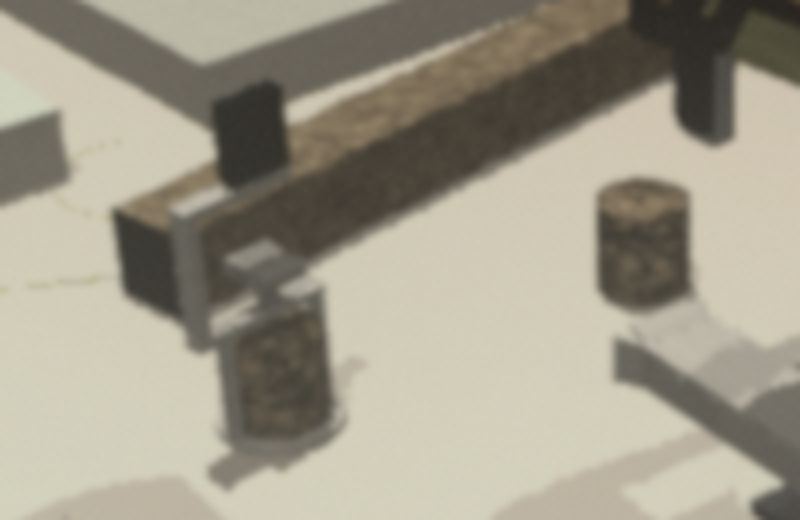

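View pics/c1b.png

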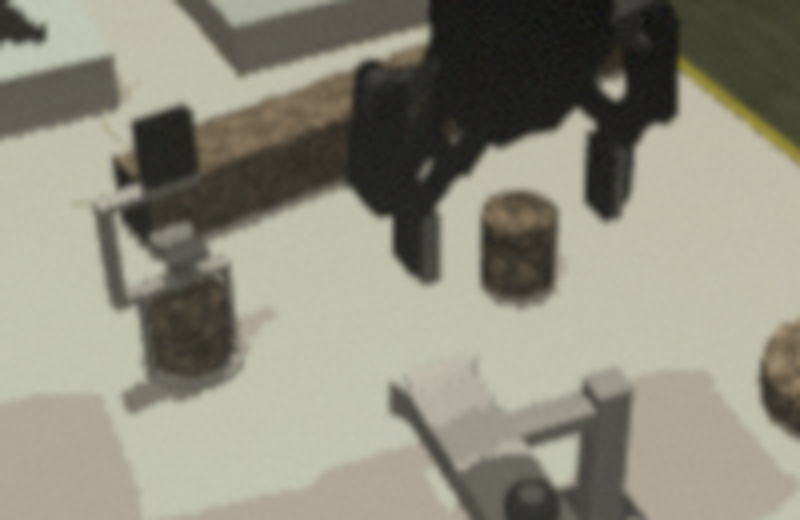

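View pics/c1w.png

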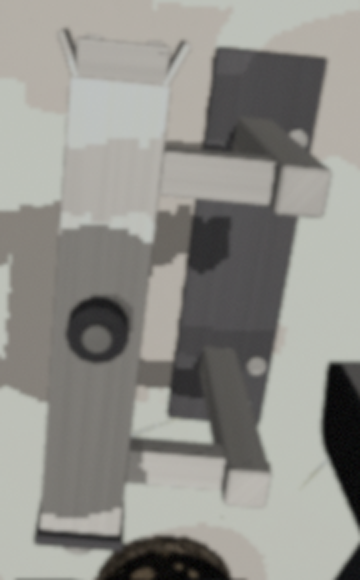

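```bash
cat >> h.py <<'E'
def cloud(im):
    f=240/np.tan(np.radians(im["vertical_fov"])/2)
    v,u=np.mgrid[0:480,0:640]; z=im["z_map"]
    P=np.stack([(u-im["cx"])/f*z,-(v-im["cy"])/f*z,-z],-1)
    W=P@rot(im["attitude"]).T+np.array(im["eye"]); W[z==0]=np.nan
    return W
E
python3 - <<'E'
from h import *
import pickle
d=pickle.load(open("d0.pkl","rb"))
W=cloud(d["wrist"])
m=(np.abs(W[...,2]-.1185)<.004)&(W[...,0]>.5)&(W[...,0]<.6)&(np.abs(W[...,1])<.2)
# per row edges
E=[]
for v in range(150,402,12):
    u=np.where(m[v,255:345])[0]+255
    if len(u)<5: print(v,len(u));continue
    a,b=W[v,u[0]],W[v,u[-1]]; print(v,u[0],u[-1],len(u),a[:2].round(4),b[:2].round(4),(b-a)[0].round(4)); E.append((a[0],b[0],(a+b)[1]/2))
print(np.where(m.any(1))[0][[0,-1]])
for n in ["scene","side"]:
    W=cloud(d[n]); 
    for name,lo,hi in (("tab",.14,.19),("topbar",.125,.136)):
        m=(W[...,2]>lo)&(W[...,2]<hi)&(W[...,0]>.3)&(W[...,0]<.65)&(W[...,1]>.1)&(W[...,1]<.5)
        v,u=np.where(m); 
        k=(v>140)&(v<230)&(u>200)&(u<300)
        P=W[m][k]; print(n,name,len(P),u[k].min() if len(P) else 0, P.min(0).round(3),P.max(0).round(3),np.median(P,0).round(4))
        q=P[:,:2]-P[:,:2].mean(0); w,V=np.linalg.eigh(q.T@q); print(V[:,1],np.sqrt(w/len(P)))
E
```

```text
150 280 309 11 [0.5481 0.0689] [0.5692 0.069 ] 0.0211
162 284 340 56 [0.5507 0.0604] [0.5918 0.0603] 0.0411
174 285 335 49 [0.5513 0.0519] [0.5883 0.0516] 0.037
186 284 334 51 [0.55   0.0426] [0.5878 0.0425] 0.0378
198 283 332 50 [0.5491 0.0337] [0.5864 0.0336] 0.0373
210 282 334 51 [0.548  0.0244] [0.5882 0.0236] 0.0402
222 282 338 51 [0.5476 0.0146] [0.5916 0.0138] 0.0439
234 281 328 48 [0.5466 0.005 ] [0.5837 0.0048] 0.0371
246 280 327 48 [ 0.5454 -0.0052] [ 0.583 -0.005] 0.0376
258 279 325 46 [ 0.5444 -0.015 ] [ 0.5815 -0.0152] 0.0371
270 278 324 47 [ 0.5431 -0.0258] [ 0.5807 -0.026 ] 0.0377
282 278 323 25 [ 0.5428 -0.0363] [ 0.58  -0.037] 0.0372
294 277 321 14 [ 0.5415 -0.0474] [ 0.5784 -0.0477] 0.0369
306 276 320 20 [ 0.5401 -0.0591] [ 0.5776 -0.0591] 0.0374
318 275 318 43 [ 0.5389 -0.0704] [ 0.5759 -0.0704] 0.037
330 274 317 44 [ 0.5375 -0.0827] [ 0.5751 -0.0831] 0.0376
342 274 316 41 [ 0.5371 -0.0942] [ 0.5742 -0.0949] 0.037
354 273 314 42 [ 0.5356 -0.1074] [ 0.5724 -0.1084] 0.0367
366 272 340 46 [ 0.5341 -0.1207] [ 0.5963 -0.1233] 0.0622
378 271 311 41 [ 0.5328 -0.1331] [ 0.5696 -0.1337] 0.0367
390 270 310 41 [ 0.5312 -0.1471] [ 0.5686 -0.1468] 0.0374
[145 406]
scene tab 401 223 [0.496 0.264 0.14 ] [0.534 0.281 0.18 ] [0.5116 0.2692 0.1619]
[-0.99977245  0.02133173] [0.00312319 0.0108615 ]
scene topbar 138 212 [0.468 0.263 0.125] [0.531 0.278 0.136] [0.4856 0.2691 0.1333]
[-0.99999664  0.00259238] [0.00351841 0.01902224]
side tab 251 243 [0.496 0.265 0.14 ] [0.532 0.281 0.178] [0.5135 0.2689 0.1615]
[-0.99993201 -0.01166077] [0.00314357 0.01045093]
side topbar 110 233 [0.469 0.262 0.125] [0.53  0.279 0.136] [0.4903 0.2682 0.1322]
[-0.9998798   0.01550447] [0.00344462 0.01783558]
```

```bash
python3 -m crank '[[-1,5,-1,9,0,0,8.5],[-2,10.5,-2.5,18,0,0,8.5],[-3,16,-4,27,0,0,8.5],[-4,21.5,-5,36,0,0,8.5],[-4,26.5,-6,45,0,0,8.5]]'
python3 -m crank '[[0,0,0,9,0,0,8.5],[0,0,0,18,0,0,8.5],[0,0,0,27,0,0,8.5],[0,0,0,36,0,0,8.5],[0,0,0,45,0,0,8.5]]'
python3 -m crank '[[0,0,0,0,0,0,8.5],[0,0,0,0,0,0,8.5]]'
python3 - <<'E'
from h import *
import pickle
d={}
s=manip.get_state(); print(s['clock'],s['position'],s['ee_rot'],s['qpos'].round(3)); print(rot(s['ee_rot']).round(3))
for n in ["wrist"]:
    im=grab(n); d[n]=im; cv2.imwrite(f"pics/{n}1.png",im["color"])
print(im['eye'],im['attitude'])
pickle.dump(d,open("d1.pkl","wb"))
E
```

```text
clock: 0.78
position: [0.5148, 0.267, 0.2721]
ee_rot: [0.653, 0.273, 0.652, -0.272]
contact_force: [1.0, 0.7, 0.3]
width: 0.0852
clock: 1.4
position: [0.5148, 0.265, 0.2709]
ee_rot: [-0.499, -0.501, -0.499, 0.502]
contact_force: [0.4, -0.2, -0.2]
width: 0.0851
clock: 1.65
position: [0.5149, 0.2649, 0.2711]
ee_rot: [0.501, 0.499, 0.501, -0.5]
contact_force: [0.0, 0.1, 0.5]
width: 0.0855
1.65 [0.51493085 0.2649461  0.27113635] [ 0.50051615  0.49935011  0.5005708  -0.49956173] [ 0.355  0.263  1.425 -0.     1.454  1.924]
[[-0.     1.     0.002]
 [-0.     0.002 -1.   ]
 [-1.    -0.     0.   ]]
[0.59716259 0.26448859 0.41236879] [ 0.69796637 -0.11576805  0.11531972 -0.69723888]
```

View pics/wrist1.png

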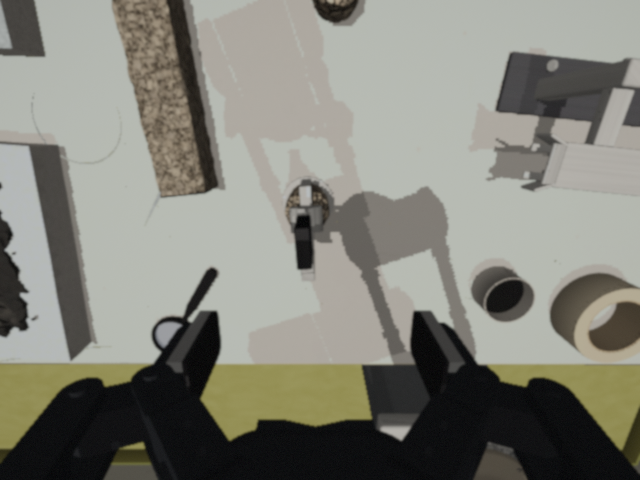

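```bash
python3 - <<'E'
from h import *
import pickle
d=pickle.load(open("d1.pkl","rb"))
im=d["wrist"]; W=cloud(im)
def fit(m,name):
    P=W[m]; r=cv2.minAreaRect((P[:,:2]*1000).astype(np.float32)); print(name,len(P),P[:,2].max().round(4),np.median(P[:,2]).round(4),r)
B=np.zeros((480,640),bool); B[170:290,270:345]=1
fit(B&(W[...,2]>.165),"tabtop")
fit(B&(W[...,2]>.122)&(W[...,2]<.14),"topbar")
fit(B&(W[...,2]>.078)&(W[...,2]<.1),"head")
fit(B&(W[...,2]>.05)&(W[...,2]<.07),"lowbar")
c=im["color"][170:290,260:350]; cv2.imwrite("pics/w1c.png",cv2.resize(c,None,fx=5,fy=5,interpolation=cv2.INTER_CUBIC))
E
```

```text
tabtop 729 0.1765 0.1744 ((513.2283935546875, 273.2600402832031), (34.055118560791016, 12.002495765686035), 3.487502098083496)
topbar 235 0.1397 0.1325 ((498.85211181640625, 272.1452331542969), (63.00373458862305, 11.96501636505127), 2.9198992252349854)
head 552 0.0991 0.0886 ((500.41082763671875, 272.4142761230469), (51.744667053222656, 32.956119537353516), 3.3665406703948975)
lowbar 592 0.0699 0.0518 ((511.3150939941406, 270.0499267578125), (57.62419128417969, 46.81126022338867), 45.70741653442383)
```

View pics/w1c.png

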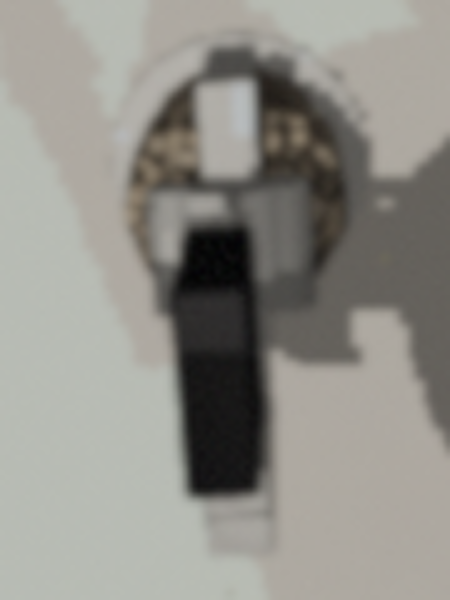

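```bash
python3 -m crank '[[3,-0.2,-0.8,-3.4,0,0,8.5],[6,-0.2,-0.85,-3.4,0,0,8.5],[9,-0.2,-0.85,-3.4,0,0,8.5],[11.5,-0.2,-0.85,-3.4,0,0,7],[13,-0.2,-0.85,-3.4,0,0,5]]' 40
python3 -m crank '[[0,0,0,0,0,0,3],[0,0,0,0,0,0,2],[0,0,0,0,0,0,1.6]]' 40
python3 - <<'E'
from h import *
s=manip.get_state(); print(s['clock'],s['position'],s['contact_force'],s['width'])
for n in ["wrist","side"]:
    im=grab(n)
    c=im["color"] if n=="wrist" else cv2.resize(im["color"][100:300,180:440],None,fx=3,fy=3,interpolation=cv2.INTER_CUBIC)
    cv2.imwrite(f"pics/{n}2.png",c)
E
```

```text
clock: 2.33
position: [0.5125, 0.2733, 0.14]
ee_rot: [0.515, 0.484, 0.515, -0.485]
contact_force: [0.0, 0.3, -0.4]
width: 0.0533
clock: 2.7
position: [0.5138, 0.2738, 0.1425]
ee_rot: [0.515, 0.486, 0.514, -0.484]
contact_force: [0.1, 0.8, 0.4]
width: 0.0156
2.7 [0.51380971 0.27378216 0.1424905 ] [0.10828346 0.77282156 0.35818945] 0.015587897144538706
```

View pics/wrist2.png

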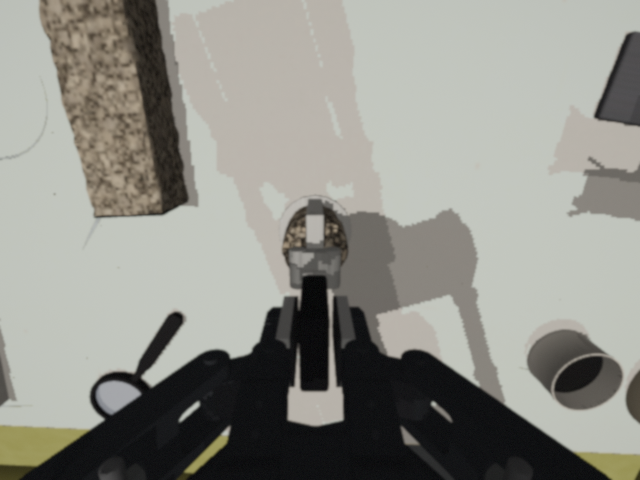

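View pics/side2.png

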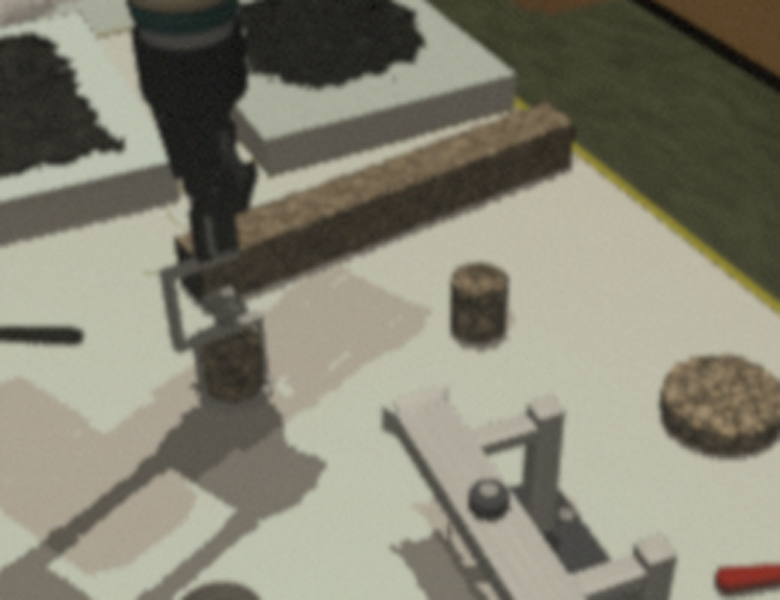

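```bash
python3 -m crank '[[0,0,0,0,0,0,1.2],[0,0,0,0,0,0,0.8],[0,0,0,0,0,0,0.6],[0,0,0,0,0,0,0.6]]' 50
python3 -m crank '[[-1.0,0,0,0,0,0,0.6],[-2.5,0,0,0,0,0,0.6],[-3.2,0,0,0,0,0,0.6],[-3.2,0,0,0,0,0,0.6]]'
python3 - <<'E'
from h import *
import pickle
s=manip.get_state(); print(s['clock'],s['position'],s['contact_force'],s['moment'],s['width']); print(rot(s['ee_rot']).round(4))
d={n:grab(n) for n in ["scene","side","wrist"]}
pickle.dump(d,open("d3.pkl","wb"))
a=d["scene"]["color"][140:300,170:370]
cv2.imwrite("pics/s3.png",cv2.resize(a,None,fx=3.5,fy=3.5,interpolation=cv2.INTER_CUBIC))
cv2.imwrite("pics/w3.png",d["wrist"]["color"])
E
```

```text
clock: 3.3
position: [0.5135, 0.274, 0.1421]
ee_rot: [0.515, 0.486, 0.514, -0.484]
contact_force: [-0.4, 0.9, 5.7]
width: 0.0114
clock: 3.8
position: [0.5134, 0.2735, 0.174]
ee_rot: [0.515, 0.485, 0.514, -0.485]
contact_force: [-0.3, 1.0, -4.9]
width: 0.0113
3.8 [0.51344466 0.273538   0.17404148] [-0.33064271  0.98401976 -4.92819676] [ 0.00450165 -0.01430873 -0.02028172] 0.01126545317300183
[[ 1.400e-03  9.982e-01  5.930e-02]
 [ 3.000e-04  5.930e-02 -9.982e-01]
 [-1.000e+00  1.400e-03 -3.000e-04]]
```

View pics/s3.png

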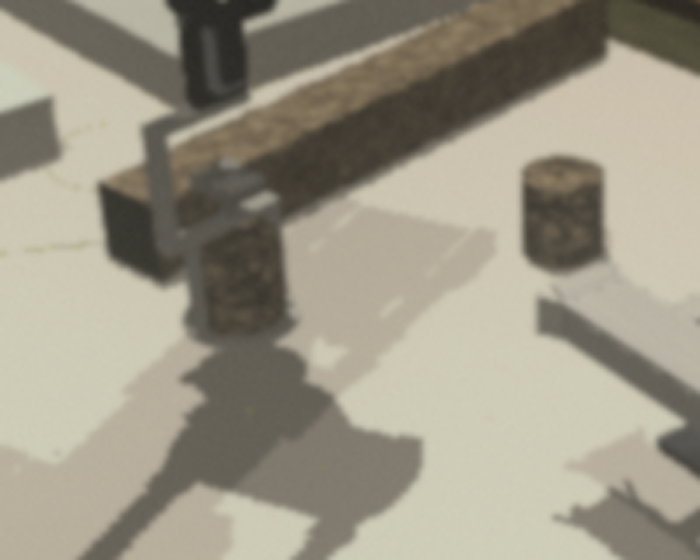

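View pics/w3.png

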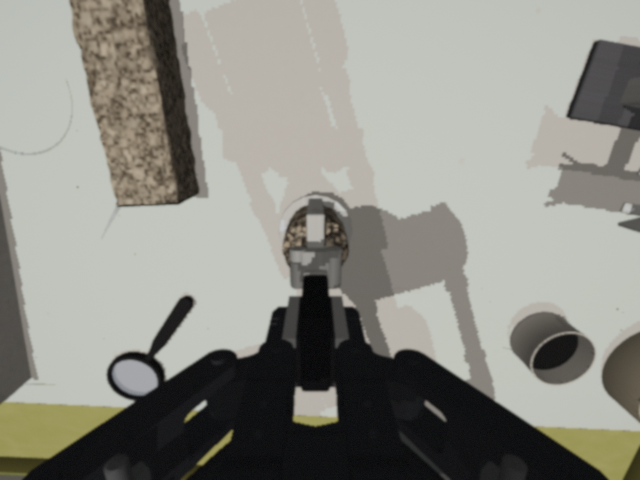

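```bash
python3 - <<'E'
from h import *
import pickle
d=pickle.load(open("d3.pkl","rb"))
im=d["scene"]; c=im["color"]
W=cloud(im)
m=(W[...,2]>.04)&(W[...,2]<.06); m[:180]=0;m[225:]=0;m[:,:315]=0;m[:,346:]=0
P=W[m]; print(P.min(0),P.max(0))
s=manip.get_state(); T=rot(s['ee_rot']); p=s['position']
for d in (.08,):
    t=np.array([.5707,.0618,.1655])+d*np.array([.0986,.9951,0]); print(t,(T.T@(t-p)*100).round(2))
E
```

```text
[0.70550485 0.21662842 0.04009025] [0.75622328 0.2711575  0.05682354]
[0.578588 0.141408 0.1655  ] [ 0.74  5.8  13.55]
```

```bash
python3 -m crank '[[0,1.4,3,2,0,0,0.6],[0,3,7,5,0,0,0.6],[0,4.6,11,7,0,0,0.6],[0.6,5.8,13.5,9.1,0,0,0.6],[0.6,5.8,13.5,9.1,0,0,0.6]]'
python3 -m crank '[[0,0,0,0,0,0,0.6],[0,0,0,0,0,0,0.6]]'
python3 - <<'E'
from h import *
import pickle
s=manip.get_state(); print(s['clock'],s['position'],s['contact_force'],s['moment'],s['width']); print(rot(s['ee_rot']).round(4))
d={n:grab(n) for n in ["scene","side","wrist"]}
pickle.dump(d,open("d4.pkl","wb"))
cv2.imwrite("pics/s4.png",cv2.resize(d["scene"]["color"][150:340,210:480],None,fx=2.9,fy=2.9,interpolation=cv2.INTER_CUBIC))
cv2.imwrite("pics/w4.png",d["wrist"]["color"])
E
```

```text
clock: 4.58
position: [0.5794, 0.14, 0.1662]
ee_rot: [-0.474, -0.524, -0.474, 0.526]
contact_force: [-1.1, 0.8, -5.0]
width: 0.0109
clock: 4.82
position: [0.5784, 0.143, 0.1673]
ee_rot: [-0.475, -0.524, -0.475, 0.524]
contact_force: [0.5, 0.1, -4.3]
width: 0.0114
4.825 [0.57840405 0.14304879 0.16725189] [ 0.48915748  0.07335652 -4.34931464] [-0.00033523 -0.05223296  0.01738862] 0.011415187392049591
[[-4.000e-04  9.952e-01 -9.820e-02]
 [ 4.000e-04 -9.820e-02 -9.952e-01]
 [-1.000e+00 -5.000e-04 -3.000e-04]]
```

View pics/s4.png

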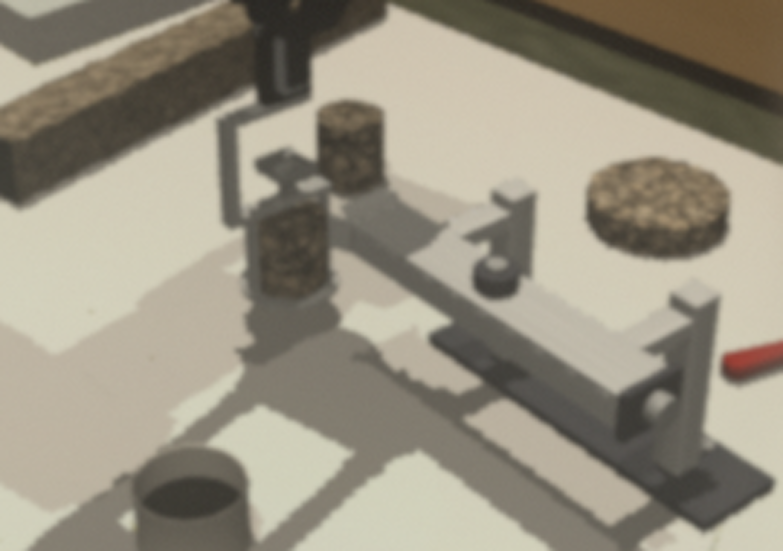

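View pics/w4.png

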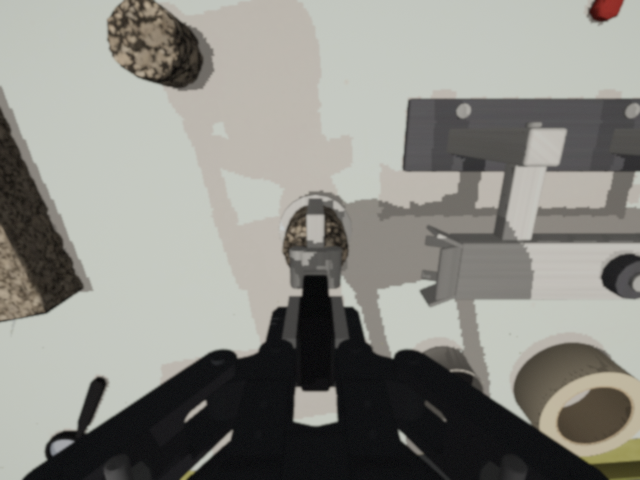

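```bash
python3 - <<'E'
from h import *
import pickle
d=pickle.load(open("d4.pkl","rb")); im=d["wrist"]; W=cloud(im)
s=manip.get_state(); T=rot(s['ee_rot']); p=s['position']
L=(W-p)@T*1000
for u in range(470,601,15):
    v=np.where((np.abs(W[225:320,u,2]-.1185)<.004))[0]+225
    print(u,v[0],v[-1],len(v),L[v[0],u].round(1),L[v[-1],u].round(1),((L[v[0],u]+L[v[-1],u])/2).round(1))
print("mouth row",[ (u,W[272,u,2].round(4),L[272,u,2].round(1)) for u in range(424,470,3)])
m=(W[...,2]>.088+.022)&(W[...,2]<.13); m[:240]=0;m[290:]=0;m[:,:285]=0;m[:,350:]=0
P=L[m]; print("head",len(P),P.min(0).round(1),P.max(0).round(1),np.median(P,0).round(1),cv2.minAreaRect(P[:,1:].astype(np.float32)))
b=(W[...,2]>.075)&(W[...,2]<.095); b[:195]=0;b[250:]=0;b[:,:300]=0;b[:,330:]=0
P=L[b]; print("bar",len(P),P.min(0).round(1),P.max(0).round(1),cv2.minAreaRect(P[:,1:].astype(np.float32)))
cv2.imwrite("pics/w4c.png",cv2.resize(im["color"][180:320,270:510],None,fx=3.3,fy=3.3,interpolation=cv2.INTER_CUBIC))
E
```

```text
470 241 298 57 [52.8 18.4 94.9] [ 48.3 -17.9  98.3] [50.6  0.3 96.6]
485 241 298 58 [ 52.5  18.5 103.8] [ 49.1 -18.3 108.2] [5.08e+01 1.00e-01 1.06e+02]
500 242 298 57 [ 49.9  18.7 111.5] [ 47.9 -17.7 116.9] [ 48.9   0.5 114.2]
515 242 298 57 [ 49.8  18.8 120.5] [ 48.5 -18.  126.7] [ 49.2   0.4 123.6]
530 227 298 59 [ 51.8  27.5 128.9] [ 49.4 -18.5 136.8] [ 50.6   4.5 132.9]
545 242 298 57 [ 50.1  18.6 138.6] [ 49.  -18.3 146. ] [ 49.5   0.2 142.3]
560 241 298 58 [ 52.   18.7 148.9] [ 49.4 -18.5 155.9] [5.070e+01 1.000e-01 1.524e+02]
575 242 298 57 [ 49.1  19.  155.9] [ 48.3 -17.9 164.4] [ 48.7   0.5 160.1]
590 241 298 58 [ 50.6  19.1 166. ] [ 49.1 -18.4 174.6] [ 49.8   0.4 170.3]
mouth row [(424, np.float64(0.0949), np.float64(76.0)), (427, np.float64(0.0968), np.float64(77.3)), (430, np.float64(0.0962), np.float64(79.6)), (433, np.float64(0.0981), np.float64(81.0)), (436, np.float64(0.0975), np.float64(83.2)), (439, np.float64(0.1221), np.float64(75.4)), (442, np.float64(0.1228), np.float64(77.0)), (445, np.float64(0.1215), np.float64(79.3)), (448, np.float64(0.121), np.float64(81.3)), (451, np.float64(0.1208), np.float64(83.2)), (454, np.float64(0.1184), np.float64(86.1)), (457, np.float64(0.1182), np.float64(88.1)), (460, np.float64(0.1178), np.float64(90.1)), (463, np.float64(0.1184), np.float64(91.7)), (466, np.float64(0.1186), np.float64(93.4)), (469, np.float64(0.1179), np.float64(95.6))]
head 1531 [ 50.5 -13.6 -15.5] [57.4 12.8 17.3] [53.2  3.6  0.6] ((-0.31916046142578125, 0.8650045394897461), (32.77383804321289, 26.33295440673828), 89.71345520019531)
bar 932 [ 75.7   1.8 -10.4] [92.4 29.6 10.9] ((15.753636360168457, 0.3010292053222656), (27.750608444213867, 21.285139083862305), 0.2217569351196289)
```

View pics/w4c.png

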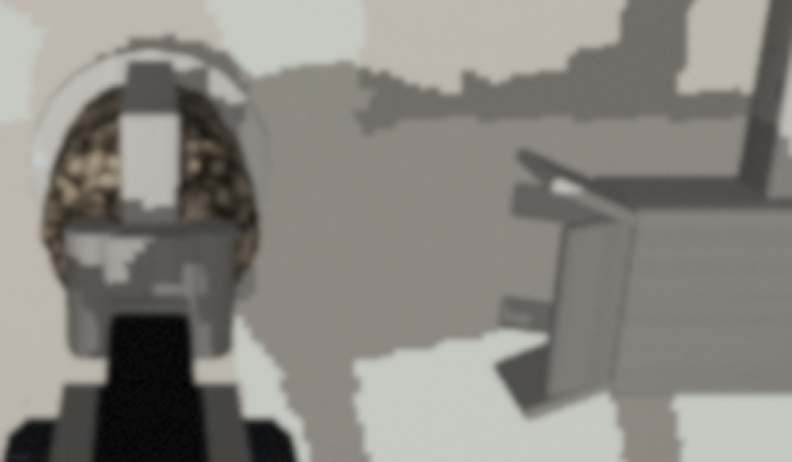

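```bash
python3 -m crank '[[0.2,0.06,1,0,0,0,0.6],[0.2,0.06,2.5,0,0,0,0.6],[0.2,0.06,4,0,0,0,0.6],[0.2,0.06,5,0,0,0,0.6],[0.2,0.06,5,0,0,0,0.6]]'
python3 - <<'E'
from h import *
import pickle
s=manip.get_state(); print(s['clock'],s['position'],s['contact_force'],s['moment'],s['width']); print(rot(s['ee_rot']).round(4))
d={n:grab(n) for n in ["scene","side","wrist"]}
pickle.dump(d,open("d5.pkl","wb"))
im=d["wrist"]
cv2.imwrite("pics/s5.png",cv2.resize(d["scene"]["color"][180:320,230:430],None,fx=4,fy=4,interpolation=cv2.INTER_CUBIC))
cv2.imwrite("pics/w5c.png",cv2.resize(im["color"][180:320,270:510],None,fx=3.3,fy=3.3,interpolation=cv2.INTER_CUBIC))
W=cloud(im)
T=rot(s['ee_rot']); p=s['position']
L=(W-p)@T*1000
for u in range(400,601,25):
    v=np.where((np.abs(W[225:320,u,2]-.1185)<.004))[0]+225
    print(u,v[0],v[-1],len(v),L[v[0],u].round(1),L[v[-1],u].round(1),((L[v[0],u]+L[v[-1],u])/2).round(1))
m=(W[...,2]>.088+.021)&(W[...,2]<.13); m[:240]=0;m[290:]=0;m[:,:285]=0;m[:,348:]=0
P=L[m]; print("head",len(P),P.min(0).round(1),P.max(0).round(1),np.median(P,0).round(1),cv2.minAreaRect(P[:,1:].astype(np.float32)))
h=(W[...,2]>.126)&(W[...,2]<.14);h[:240]=0;h[300:]=0;h[:,:480]=0
P=L[h]; print("housing",len(P),P.min(0).round(1),P.max(0).round(1))
E
```

```text
clock: 5.6
position: [0.5745, 0.0912, 0.1654]
ee_rot: [0.474, 0.525, 0.474, -0.525]
contact_force: [0.7, 0.0, -4.9]
width: 0.0106
5.6 [0.57452752 0.0912217  0.16541395] [ 0.72018926  0.02162857 -4.94472146] [ 0.04558647  0.0282114  -0.00559498] 0.010557332684271292
[[ 1.000e-04  9.949e-01 -1.011e-01]
 [ 0.000e+00 -1.011e-01 -9.949e-01]
 [-1.000e+00  1.000e-04 -0.000e+00]]
400 244 301 58 [49.2 17.9 50.4] [ 46.8 -18.9  52.8] [48.  -0.5 51.6]
425 238 301 60 [49.6 21.6 65.1] [ 47.3 -19.2  68.7] [48.4  1.2 66.9]
450 230 301 58 [50.4 26.3 79.7] [ 47.8 -19.5  84.6] [49.1  3.4 82.2]
475 244 301 58 [49.4 17.9 95.4] [ 46.1 -18.6  99.5] [47.7 -0.3 97.4]
500 244 301 57 [ 48.9  18.1 110. ] [ 46.6 -18.8 115.4] [ 47.7  -0.4 112.7]
525 244 301 41 [ 48.5  18.2 124.7] [ 47.7 -19.4 131.8] [ 48.1  -0.6 128.2]
550 243 257 15 [ 49.3  18.6 140.1] [ 43.2  11.9 137.5] [ 46.3  15.2 138.8]
575 243 301 50 [ 50.7  18.1 156.1] [ 47.3 -19.2 162.9] [ 49.   -0.5 159.5]
600 243 301 59 [ 50.8  18.1 171.3] [ 46.9 -19.  178.3] [ 48.8  -0.5 174.8]
head 1469 [ 50.6 -13.7 -16.3] [56.4 13.  15.9] [53.2  3.7  0.1] ((-0.4375734329223633, -0.2621421813964844), (26.73680305480957, 32.13459777832031), 0.3955456614494324)
housing 1562 [ 30.3 -12.1 123.5] [ 39.4  12.5 149.5]
```

View pics/s5.png

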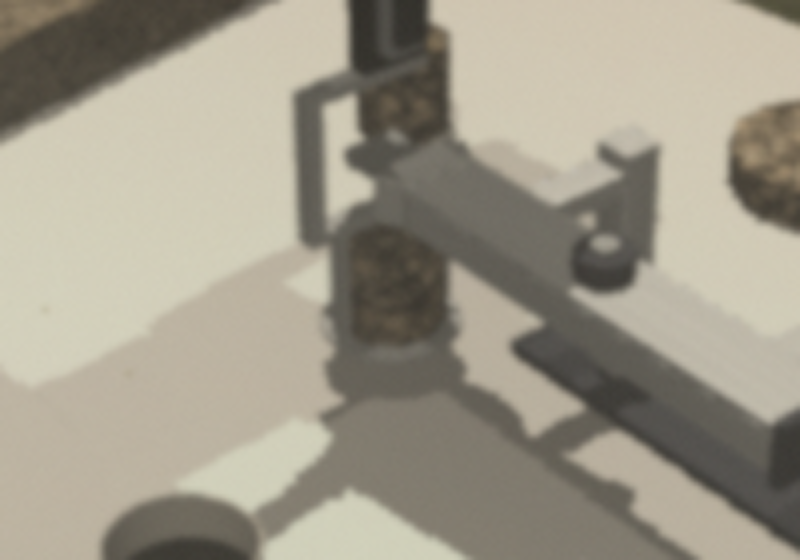

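View pics/w5c.png

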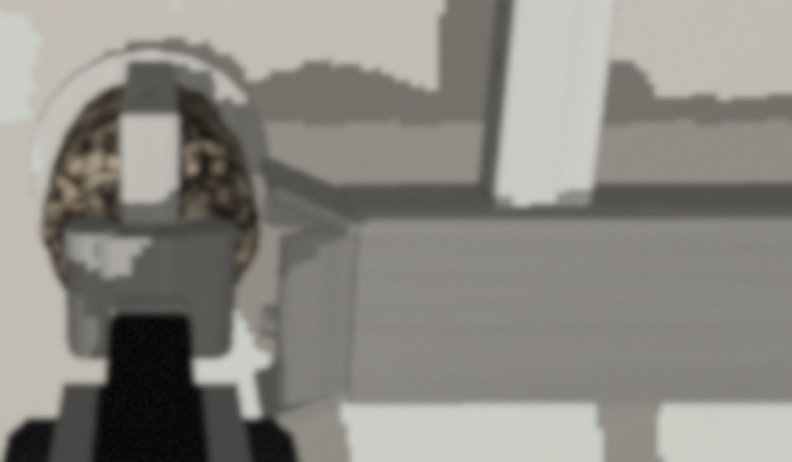

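```bash
python3 -m crank '[[0,0,0.5,0,0,0,0.6],[0,0,1,0,0,0,0.6],[0,0,1.5,0,0,0,0.6],[0,0,2,0,0,0,0.6]]'; python3 -m crank '[[0,0,0.4,0,0,0,0.6],[0,0,0.8,0,0,0,0.6],[0,0,1.2,0,0,0,0.6],[0,0,1.2,0,0,0,0.6]]'
```

```text
clock: 6.25
position: [0.5725, 0.0721, 0.1653]
ee_rot: [0.475, 0.524, 0.474, -0.524]
contact_force: [0.2, -0.8, -4.6]
width: 0.0115
clock: 6.75
position: [0.5714, 0.0602, 0.1653]
ee_rot: [0.474, 0.524, 0.474, -0.524]
contact_force: [0.1, -0.3, -4.7]
width: 0.0114
```

```bash
python3 -m crank '[[0,0,0.6,0,0,0,0.6],[0,0,1.2,0,0,0,0.6],[0,0,1.8,0,0,0,0.6],[0,0,2.4,0,0,0,0.6],[0,0,3,0,0,0,0.6]]'; python3 -m crank '[[0,0,0.6,0,0,0,0.6],[0,0,1.2,0,0,0,0.6],[0,0,1.8,0,0,0,0.6],[0,0,2.4,0,0,0,0.6],[0,0,2.9,0,0,0,0.6]]'
python3 - <<'E'
from h import *
import pickle
s=manip.get_state(); print(s['clock'],s['position'],s['contact_force'],s['moment'],s['width']); print(rot(s['ee_rot']).round(4))
d={n:grab(n) for n in ["scene","side","wrist"]}
pickle.dump(d,open("d6.pkl","wb"))
im=d["wrist"]
cv2.imwrite("pics/s6.png",cv2.resize(d["scene"]["color"][180:340,270:470],None,fx=3.7,fy=3.7,interpolation=cv2.INTER_CUBIC))
cv2.imwrite("pics/w6.png",im["color"])
W=cloud(im)
T=rot(s['ee_rot']); p=s['position']
L=(W-p)@T*1000
for u in range(350,640,20):
    v=np.where((np.abs(W[225:320,u,2]-.1185)<.004))[0]+225
    if len(v):print(u,v[0],v[-1],len(v),L[v[0],u].round(1),L[v[-1],u].round(1),((L[v[0],u]+L[v[-1],u])/2).round(1))
h=(W[...,2]>.126)&(W[...,2]<.14);h[:240]=0;h[300:]=0;h[:,:350]=0
P=L[h]; print("housing",len(P),P.min(0).round(1),P.max(0).round(1))
E
```

```text
clock: 7.38
position: [0.5684, 0.0302, 0.1653]
ee_rot: [0.475, 0.524, 0.474, -0.524]
contact_force: [0.1, 0.2, -5.1]
width: 0.0115
clock: 8.0
position: [0.5655, 0.0014, 0.1654]
ee_rot: [0.475, 0.524, 0.474, -0.524]
contact_force: [0.6, 0.1, -4.3]
width: 0.0118
8.0 [0.56549938 0.00138612 0.16535085] [ 0.57616486  0.12138253 -4.31343002] [-0.00472876  0.00936932 -0.03681302] 0.011769692067015388
[[ 1.00e-04  9.95e-01 -9.94e-02]
 [-1.00e-04 -9.94e-02 -9.95e-01]
 [-1.00e+00  1.00e-04  1.00e-04]]
350 244 301 58 [47.4 18.5 21.6] [ 48.1 -19.7  22.9] [47.8 -0.6 22.3]
370 244 301 56 [48.7 18.  33.7] [ 47.5 -19.4  35.5] [48.1 -0.7 34.6]
390 244 257 14 [47.6 18.4 45.4] [44.4 11.4 45.2] [46.  14.9 45.3]
410 243 301 30 [50.  18.2 57.9] [ 46.4 -18.8  60.3] [48.2 -0.3 59.1]
430 244 301 57 [48.9 17.9 69.6] [ 47.3 -19.4  73.2] [48.1 -0.7 71.4]
450 243 301 59 [50.1 18.1 82. ] [ 47.3 -19.4  85.7] [48.7 -0.6 83.9]
470 242 301 58 [50.6 18.6 94.2] [ 45.9 -18.6  97.6] [48.2 -0.  95.9]
490 242 301 59 [ 50.8  18.5 106.3] [ 47.1 -19.3 110.8] [ 49.   -0.4 108.5]
510 237 301 59 [ 50.1  21.8 117.4] [ 47.1 -19.4 123.4] [ 48.6   1.2 120.4]
530 244 301 58 [ 47.9  18.1 128.7] [ 47.4 -19.6 136.1] [ 47.7  -0.7 132.4]
550 243 301 59 [ 50.6  17.9 142.5] [ 46.5 -19.1 148. ] [ 48.5  -0.6 145.2]
570 243 306 63 [ 49.9  18.1 153.9] [ 43.9 -21.2 159.2] [ 46.9  -1.5 156.5]
590 243 277 22 [ 44.3  19.9 161.1] [ 49.8  -4.2 171.7] [ 47.    7.9 166.4]
housing 1447 [ 30.4 -11.9  33.9] [39.4 12.1 59.6]
```

View pics/s6.png

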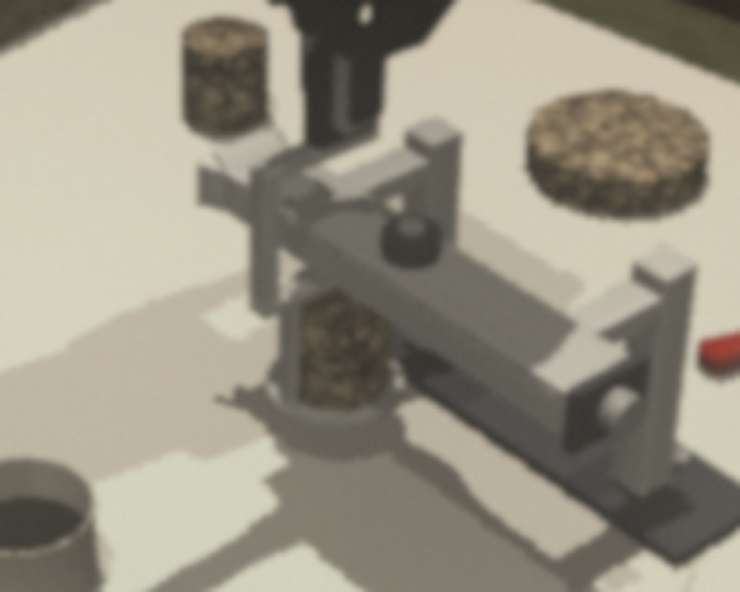

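View pics/w6.png

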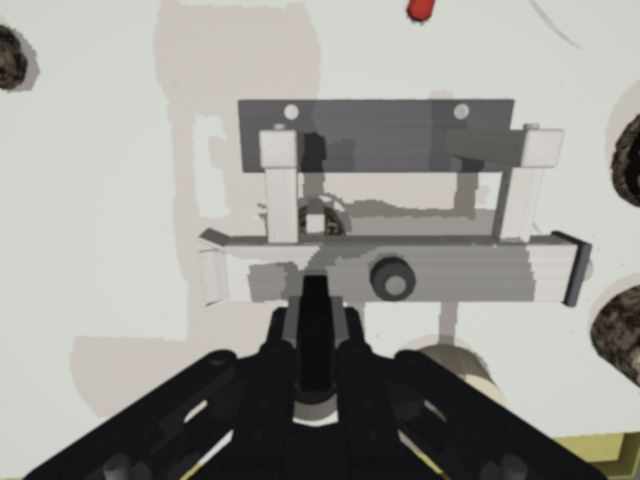

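```bash
python3 -m crank '[[0.05,0,0.5,0,0,0,0.6],[0.1,0,1,0,0,0,0.6],[0.1,0,1.5,0,0,0,0.6],[0.1,0,1.8,0,0,0,0.6]]'; python3 -m crank '[[0,0,0.2,0,0,0,0.6],[0,0,0.4,0,0,0,0.6]]'; python3 -m crank '[[0,0,0.2,0,0,0,0.6],[0,0,0.4,0,0,0,0.6]]'
```

```text
clock: 8.65
position: [0.5637, -0.0165, 0.1643]
ee_rot: [0.474, 0.524, 0.474, -0.524]
contact_force: [-0.8, -0.6, -4.1]
width: 0.0113
clock: 8.9
position: [0.5634, -0.0202, 0.1643]
ee_rot: [0.475, 0.524, 0.475, -0.524]
contact_force: [0.4, 0.6, -5.0]
width: 0.0113
clock: 9.15
position: [0.563, -0.024, 0.1643]
ee_rot: [0.474, 0.524, 0.475, -0.524]
contact_force: [-0.1, 2.1, -5.6]
width: 0.0116
```

```bash
python3 -m crank '[[0,0,0.15,0,0,0,0.6],[0,0,0.3,0,0,0,0.6]]'; python3 -m crank '[[0,0,0.15,0,0,0,0.6],[0,0,0.3,0,0,0,0.6]]';python3 -m crank '[[0,0,0.15,0,0,0,0.6],[0,0,0.3,0,0,0,0.6]]'
```

```text
clock: 9.4
position: [0.5626, -0.0256, 0.1641]
ee_rot: [0.474, 0.525, 0.475, -0.524]
contact_force: [0.6, 4.4, -6.9]
width: 0.0112
clock: 9.65
position: [0.5621, -0.0298, 0.164]
ee_rot: [-0.474, -0.524, -0.475, 0.524]
contact_force: [0.4, 3.0, -7.1]
width: 0.0111
clock: 9.9
position: [0.5618, -0.0336, 0.164]
ee_rot: [-0.475, -0.524, -0.474, 0.525]
contact_force: [0.5, 1.4, -9.2]
width: 0.0113
```

```bash
python3 -m crank '[[0,0,0.3,0,0,0,0.6],[0,0,0.6,0,0,0,0.6],[0,0,0.9,0,0,0,0.6],[0,0,1.2,0,0,0,0.6]]'; python3 -m crank '[[0,0,0.3,0,0,0,0.6],[0,0,0.6,0,0,0,0.6],[0,0,0.9,0,0,0,0.6],[0,0,1.2,0,0,0,0.6]]';python3 -m crank '[[0,0,0.3,0,0,0,0.6],[0,0,0.6,0,0,0,0.6],[0,0,0.9,0,0,0,0.6],[0,0,1.2,0,0,0,0.6]]'
```

```text
clock: 10.4
position: [0.5607, -0.0452, 0.1642]
ee_rot: [-0.474, -0.524, -0.475, 0.524]
contact_force: [-0.5, 0.9, -9.5]
width: 0.0114
clock: 10.9
position: [0.5596, -0.0576, 0.1643]
ee_rot: [-0.475, -0.524, -0.474, 0.525]
contact_force: [0.3, 0.1, -10.3]
width: 0.0111
clock: 11.4
position: [0.5592, -0.0691, 0.1653]
ee_rot: [0.475, 0.525, 0.474, -0.524]
contact_force: [0.4, 0.9, -5.8]
width: 0.0112
```

```bash
python3 -m crank '[[0,0,0.3,0,0,0,0.6],[0,0,0.6,0,0,0,0.6],[0,0,0.9,0,0,0,0.6],[0,0,1.0,0,0,0,0.6]]'; python3 -m crank '[[0,0,0.2,0,0,0,0.6],[0,0,0.4,0,0,0,0.6]]';python3 -m crank '[[0,0,0.2,0,0,0,0.6],[0,0,0.4,0,0,0,0.6]]'
```

```text
clock: 11.9
position: [0.5575, -0.079, 0.1643]
ee_rot: [0.474, 0.524, 0.474, -0.524]
contact_force: [0.2, -0.3, -4.3]
width: 0.0114
clock: 12.15
position: [0.5571, -0.0828, 0.1643]
ee_rot: [0.475, 0.524, 0.475, -0.524]
contact_force: [0.6, 0.5, -4.3]
width: 0.0114
clock: 12.4
position: [0.5567, -0.0869, 0.1643]
ee_rot: [0.475, 0.524, 0.475, -0.524]
contact_force: [0.6, 0.2, -4.6]
width: 0.0114
```

Free past the catch (about 142 mm). Now feeling for the stop in 2 mm steps.

```bash
python3 -m crank '[[0,0,0.2,0,0,0,0.6],[0,0,0.3,0,0,0,0.6]]'; python3 -m crank '[[0,0,0.2,0,0,0,0.6],[0,0,0.3,0,0,0,0.6]]'
```

```text
clock: 12.65
position: [0.5565, -0.0886, 0.1644]
ee_rot: [0.474, 0.525, 0.475, -0.524]
contact_force: [0.6, 4.0, -3.5]
width: 0.0115
clock: 12.9
position: [0.5564, -0.0893, 0.1645]
ee_rot: [0.473, 0.526, 0.476, -0.523]
contact_force: [0.1, 9.2, -1.8]
width: 0.0114
```

```bash
python3 -m crank '[[0,0,0.2,0,0,0,0.6],[0,0,0.3,0,0,0,0.6]]'; python3 -m crank '[[0,0,0.2,0,0,0,0.6],[0,0,0.3,0,0,0,0.6]]'
```

```text
clock: 13.15
position: [0.5563, -0.09, 0.1646]
ee_rot: [0.471, 0.528, 0.477, -0.521]
contact_force: [1.7, 14.1, -1.4]
width: 0.0109
clock: 13.4
position: [0.5562, -0.0907, 0.1647]
ee_rot: [0.47, 0.529, 0.478, -0.52]
contact_force: [2.8, 18.9, -1.0]
width: 0.0112
```

```bash
python3 -m crank '[[0,0,-0.6,0,0,0,0.6],[0,0,-0.7,0,0,0,0.6]]'
python3 - <<'E'
from h import *
s=manip.get_state(); print(s['position'],s['contact_force'],s['moment']); print(rot(s['ee_rot']).round(4))
d={n:grab(n) for n in ["scene","wrist"]}
cv2.imwrite("pics/s7.png",cv2.resize(d["scene"]["color"][180:360,290:490],None,fx=3.3,fy=3.3,interpolation=cv2.INTER_CUBIC))
cv2.imwrite("pics/w7.png",d["wrist"]["color"])
E
```

```text
clock: 13.65
position: [0.5565, -0.0889, 0.1645]
ee_rot: [0.474, 0.526, 0.476, -0.523]
contact_force: [0.8, 6.3, -4.1]
width: 0.0112
[ 0.5564588  -0.08890941  0.164456  ] [ 0.8259127   6.27602254 -4.12371042] [ 1.4000983  -0.19304916  0.01624065]
[[ 8.000e-04  9.951e-01 -9.920e-02]
 [ 4.600e-03 -9.920e-02 -9.951e-01]
 [-1.000e+00  3.000e-04 -4.700e-03]]
```

View pics/s7.png

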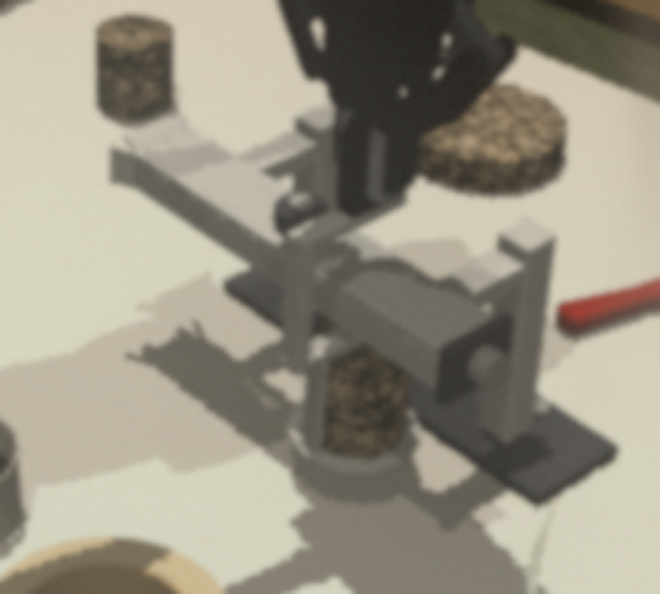

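View pics/w7.png

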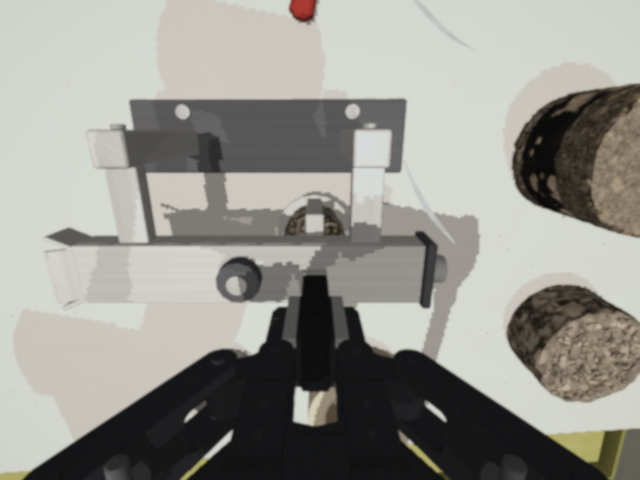

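```bash
python3 -m crank '[[0,0,-0.15,0,0,0,0.6],[0,0,-0.25,0,0,0,0.6],[0.02,0,-0.25,0,0,0,0.6]]'; python3 -m crank '[[0,0,0,0,0,0,1.4],[0,0,0,0,0,0,1.8],[0,0,0,0,0,0,2.5],[0,0,0,0,0,0,3],[0,0,0,0,0,0,3]]'
python3 - <<'E'
from h import *
s=manip.get_state(); print(s['position'],s['contact_force'],s['moment']); print(rot(s['ee_rot']).round(4))
d={n:grab(n) for n in ["scene","wrist"]}
cv2.imwrite("pics/s8.png",cv2.resize(d["scene"]["color"][180:360,290:490],None,fx=3.3,fy=3.3,interpolation=cv2.INTER_CUBIC))
cv2.imwrite("pics/w8.png",d["wrist"]["color"])
E
```

```text
clock: 14.12
position: [0.5565, -0.0886, 0.1643]
ee_rot: [0.474, 0.525, 0.475, -0.524]
contact_force: [1.2, 5.8, -2.5]
width: 0.0114
clock: 14.75
position: [0.5565, -0.0895, 0.1642]
ee_rot: [-0.475, -0.524, -0.474, 0.524]
contact_force: [0.2, -0.5, -0.2]
width: 0.0301
[ 0.5565156  -0.08949513  0.16422962] [ 0.15409701 -0.52679065 -0.20778838] [0.01106508 0.01071867 0.03789109]
[[ 3.00e-04  9.95e-01 -9.94e-02]
 [-4.00e-04 -9.94e-02 -9.95e-01]
 [-1.00e+00  4.00e-04  4.00e-04]]
```

View pics/s8.png

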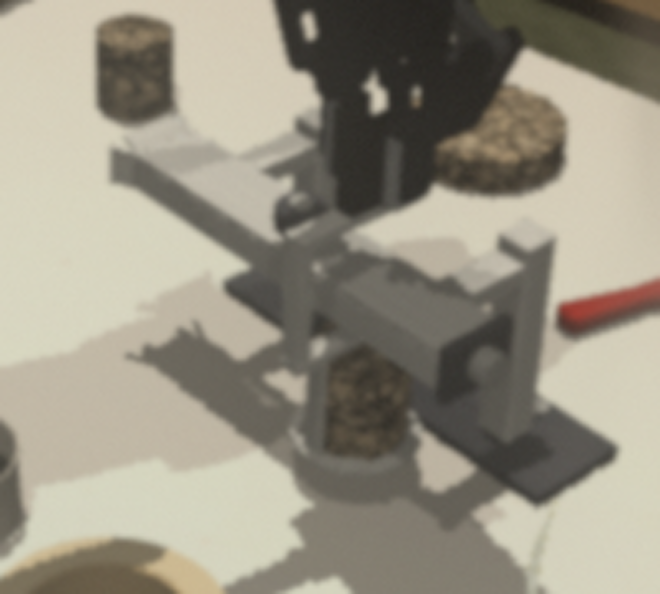

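View pics/w8.png

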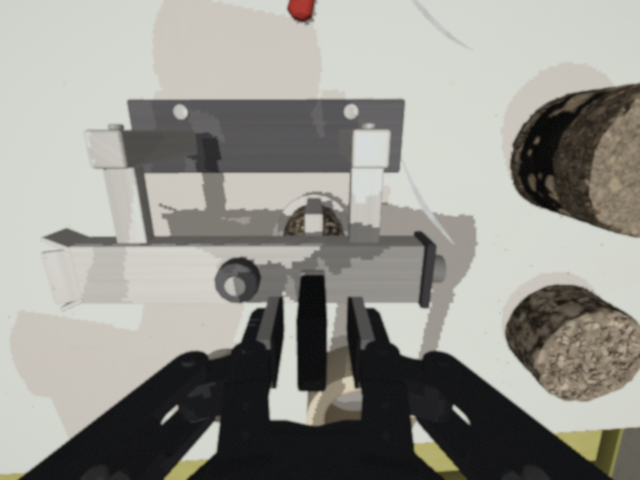

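```bash
python3 - <<'E'
from h import *
import pickle
s=manip.get_state(); T=rot(s['ee_rot']); p=s['position']
d4=pickle.load(open("d4.pkl","rb"))["wrist"]; 
im=grab("wrist")
for n,i,e in (("held",d4,None),("now",im,None)):
    Mw=rot(i['attitude']); W=cloud(i)
    # camera-frame coords via eye
    C=(W-i['eye'])@Mw*1000
    g=i["color"].max(2); 
    for r in (285,300,330,360):
        row=g[r,295:335].astype(int); u=np.where(row<45)[0]+295; print(n,r,u.min(),u.max(),len(u), C[r,int(u.mean())].round(1))
E
```

```text
held 285 303 326 24 [  -0.5  -18.1 -150.9]
held 300 300 330 31 [  -0.   -22.8 -138.3]
held 330 297 333 37 [  -0.   -31.9 -125.8]
held 360 295 334 40 [  -0.4  -44.9 -130.8]
now 285 301 323 23 [  -1.4  -18.1 -151. ]
now 300 299 324 26 [  -1.7  -22.8 -138.5]
now 330 298 325 28 [  -1.5  -31.7 -124.7]
now 360 299 326 28 [  -1.2  -44.6 -129.8]
```

```bash
python3 -m crank '[[0,0,-0.1,0,0,0,4],[0,0,-0.1,0,0,0,5],[-1,0,-0.1,0,0,0,5.5],[-3,0,-0.1,0,0,0,6],[-5,0,-0.1,0,0,0,6]]'; python3 -m crank '[[-2,0,0,0,0,0,6],[-5,0,0,0,0,0,6],[-8,0,0,0,0,0,6],[-8,0,0,0,0,0,6],[-8,0,0,0,0,0,6]]'
python3 - <<'E'
from h import *
s=manip.get_state(); print(s['clock'],s['position'],s['contact_force'])
d={n:grab(n) for n in ["scene","side","wrist"]}
cv2.imwrite("pics/s9.png",cv2.resize(d["scene"]["color"][180:360,290:490],None,fx=3.3,fy=3.3,interpolation=cv2.INTER_CUBIC))
cv2.imwrite("pics/sd9.png",d["side"]["color"])
i=d["wrist"];cv2.imwrite("pics/w9.png",i["color"])
W=cloud(i); e=np.array([-.0986,-.9951,0])
m=(W[...,2]>.19)&(W[...,2]<.203); m[:220]=0;m[:,:270]=0;m[:,370:]=0;m[360:]=0
P=W[m]; r=cv2.minAreaRect((P[:,:2]*1000).astype(np.float32)); print(len(P),r,P[:,2].max())
m=(W[...,2]>.126)&(W[...,2]<.14)&(W[...,1]>-.08);m[:200]=0;m[320:]=0;m[:,:200]=0;m[:,:]&=(W[...,0]>.53)&(W[...,0]<.6)
P=W[m]; q=P@e; print("housing",len(P),(q.min()+q.max())/2, q.min(),q.max(), "tab",np.array([*r[0],0])@e/1000)
E
```

```text
clock: 15.52
position: [0.5567, -0.0883, 0.2153]
ee_rot: [0.475, 0.524, 0.474, -0.524]
contact_force: [0.0, -1.0, -0.6]
width: 0.06
clock: 16.15
position: [0.5561, -0.0881, 0.2938]
ee_rot: [-0.474, -0.524, -0.475, 0.524]
contact_force: [0.7, -0.0, -0.8]
width: 0.0599
16.15 [ 0.55611943 -0.08813677  0.29375475] [ 0.67446822 -0.02149365 -0.78680319]
715 ((556.2147216796875, -89.15988159179688), (11.484522819519043, 34.131229400634766), 84.12329864501953) 0.19853647176179662
housing 579 -0.010184870294912128 -0.022822298589433892 0.0024525579996096344 tab 0.03388022661437989
```

View pics/s9.png

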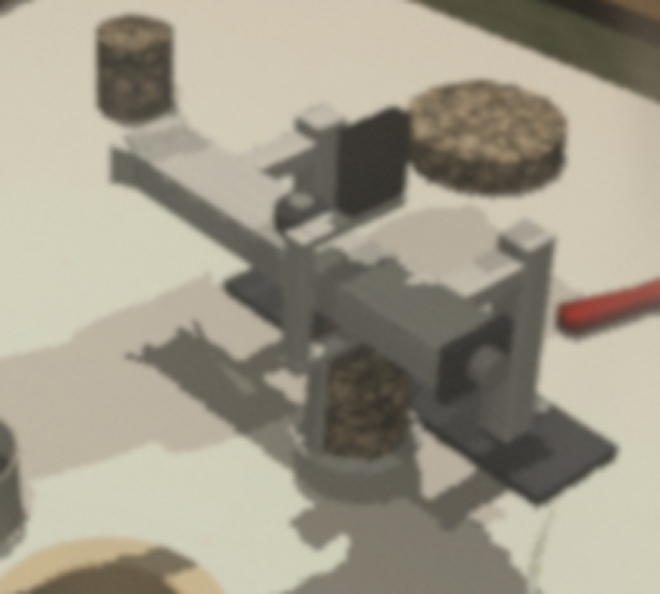

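View pics/w9.png

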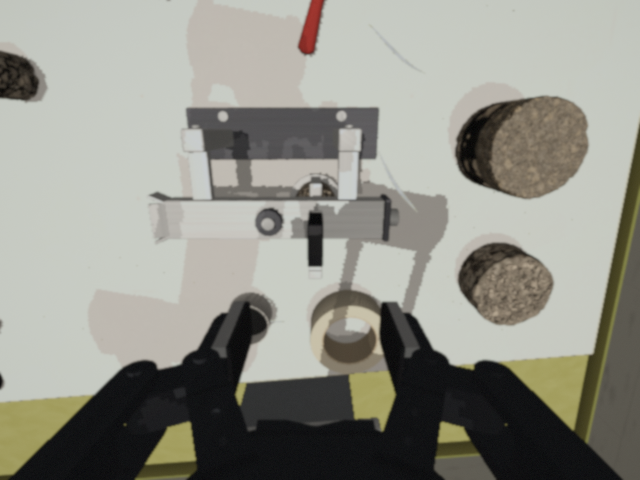

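View pics/sd9.png

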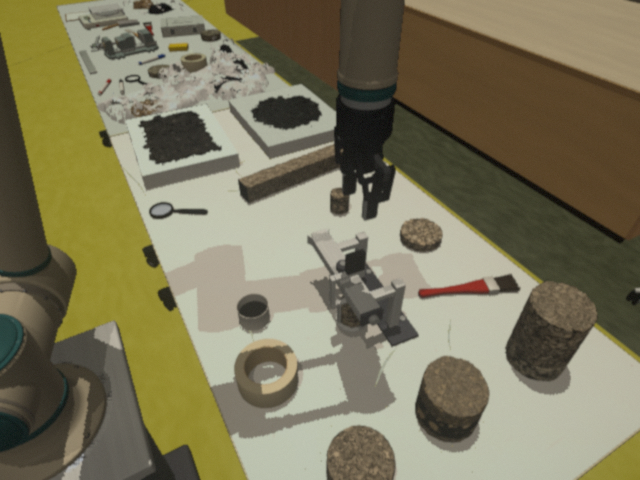

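```bash
python3 -c "
from rig import manip
print(manip.sign_off())"
```

```text
the job is handed in; nothing more can be done
None
```

The carrier is hanging upright in the rail, past the spring catch and home against the stop screw. I let go, moved the gripper about 10 cm clear above it, and handed the job in at about 16 s.

- **Entry and catch:** The head entered the flared mouth with no noticeable force. I read at most about 4.4 N along the rail at the catch, but force is only reported at the end of each move.
- **Stop:** I felt it at about 143 mm. The force then climbed from 4 to 18.9 N over a few steps. I ran the last steps two at a time, so it came closer to the 20 N limit than I meant. I then backed off to about 6 N and released.
- **Last checks:** The final wrist image puts the tab about 44 mm past the catch, or 144 mm from the mouth. That is within about 1 mm of where it stood while pressed. I did not push it again after letting go.
- **Other things:** The small core, tin and tape roll look unmoved in the pictures, and I did not measure them again.

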